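# Index and lock the decorating turntable

### The job

Turn the decorating turntable by pushing on its spokes with a fingertip until the spoke with the red ball points at the brass pin on the foot, then push the yellow-knobbed brake lever in against its stop to lock it there. Do not put the brake on before the red ball is at the pin. Leave the dough pot riding upright on the middle of the wheel, with nothing lifted and the other things left where they stand.

Things in the scene. Friction and masses are not known exactly. Their poses are not given: they have to be found in the camera images.
- turntable: grey cast foot, fixed to the table, 150 mm across, at most 18 mm high outside 22 mm from its axis; origin on the wheel's vertical axis at table height. Its x axis points away from the brass pin: a tongue 30 mm wide, 10 mm high runs along its -x to the pin, another along its -y to the brake pivot
- wheel_top (a point): centre of the wheel's top, 52 mm above the table, on its axis: a wooden disc 140 mm across with four steel spokes at 90 degrees (9 mm rods, axis 45 mm above the table, bare from 70 to 120 mm from the wheel's axis) ending in 20 mm balls, one red, three black. Turns either way without stops, resists with 0.1 N m (1 N at a spoke), stays where it is left, brake on or off
- red_ball (a point): centre of the red ball at the end of one spoke, 130 mm from the wheel's axis, 45 mm above the table; it turns with the wheel
- mark (a point): top of the brass pin on the foot, 165 mm from the wheel's axis and 43 mm above the table (the pin is 10 mm thick and clears the balls); the red spoke must point at it
- brake (a joint): angle of the brake lever in rad: 0 is fully off (lever slants outward from the wheel), 0.9 is fully on at its stop (lever parallel to the pin's tongue, pointing the same way). Seen from above it turns clockwise to go on, about a pivot 170 mm from the wheel's axis along the foot's -y. Resists with 0.1 N m (1.5 N at the knob), stays where it is left
- brake_knob (a point): on the axis of the upright yellow knob at the end of the brake lever, 75 mm from the lever's pivot, 42 mm above the table; the knob is a post 18 mm thick, reaching from 14 to 58 mm above the table, and the lever bar below it is 10 mm thick at 20 mm height
- pot: dough pot, pink and white with a shaggy cream top, 58 mm across and 55 mm high, standing loose on the middle of the wheel; origin at the centre of its underside; leave it riding there
- spare_pot: dough pot, reddish with a shaggy cream top, 54 mm across and 66 mm high, standing loose on the table to the right; origin at the centre of its underside; leave it alone
- cutter_big: shiny metal dough cutter ring 58 mm across and 23 mm high, loose on the table; origin at the centre of its underside; leave it alone
Not all that is in view belongs to the job. What is shaped like the pot but blue or purple is not meant.

How it is judged (in metres and radians):
On the way, in this order (a step that is already met when the one before it is completed fails the run):
1. the red ball stands in line with the brass pin, the brake still off (y of red_ball in the frame of turntable between -0.01 and 0.01 m and x of red_ball in the frame of turntable below 0 m and value of joint brake below 0.6 rad), for 0.3 s.
2. the brake lever is against its stop (value of joint brake above 0.8 rad), for 0.2 s.
At the end, for the whole second after the job is handed in: The red ball is within 10 mm to either side of the line from the wheel's axis to the brass pin, on the pin's side; the brake lever is past 0.8 rad of its 0.9; the pot stands upright and still on the wheel within 25 mm of its axis (y of red_ball in the frame of turntable between -0.01 and 0.01 m and x of red_ball in the frame of turntable below 0 m and value of joint brake above 0.8 rad and angle between pot's own z axis and vertical below 0.2 rad and horizontal distance between pot and turntable below 0.025 m and height (world z) of pot above 0.045 m and linear speed of pot below 0.02 m/s); the robot touches nothing.
It fails at once if the brake is pushed on while the red ball is away from the brass pin (more than 14 mm to either side) (value of joint brake above 0.6 rad and not (y of red_ball in the frame of turntable between -0.014 and 0.014 m and x of red_ball in the frame of turntable below 0 m)).
It fails at once if the pot on the wheel is lifted, pushed more than 20 mm off its place or tipped (distance of pot from where it was at the start of the episode above 0.02 m or angle between pot's own z axis and vertical above 0.25 rad).
It fails at once if the spare dough pot is moved by more than 20 mm (distance of spare_pot from where it was at the start of the episode above 0.02 m).
It fails at once if the large cutter is moved by more than 20 mm (distance of cutter_big from where it was at the start of the episode above 0.02 m).
It also fails if it takes over 72 s, if anything falls off the work surface, if the arm or the gripper's body presses on something with over 40 N, if the wrist force passes 120 N, or if a joint passes its speed limit or range.

### The arm

A 6-joint arm with a two-finger parallel gripper is mounted at the origin on the work surface; the furniture and walls round the work are solid. World frame = base frame: x ahead of the robot, y to its left, z up, the work surface at z = 0. Lengths are in m, angles in degrees, forces in N, time in s.
With the tool pointing down it reaches from about 0.25 to 0.725 m from the base axis. Payload 9.7 kg.
Tool frame: the origin (TCP) lies where the fingers leave the gripper's body, on its centre line; the fingertips stand 73 mm ahead of it and the grasp point (between the pads) lies 54 mm ahead of it; y points along the fingers, x is the direction in which the jaws open and shut, and the axes are right-handed (so a half turn about y gives the same grasp; the last joint's range is limited). The gripper opens to 85 mm and grips with 20 to 120 N. Pads are 22 mm wide; open, the fingers measure 114 mm over their backs; the gripper's body (76 mm by 85 mm) begins 54 mm behind the grasp point. The pads swing forward as they close: fully open they stand 13 mm farther back than shut.
Start: joints at [-71.047, 4.979, 10.078, 95.1, 0, 90], TCP at [0.179, -0.52, 0.304] pointing down, gripper open.
Joint ranges: [-179.16, 179.16], [-48.56, 103.87], [-65.8, 70.77], [-126.05, 130.52], [-82.76, 87.17], [-180, 180]. Speed limits (degrees/s): [127.2, 127.2, 147.25, 180, 180, 180].

### API

Orientations are given as [roll, pitch, yaw] about the fixed x, y, z axes, in that order (R = Rz(yaw) Ry(pitch) Rx(roll)).
In Python, from workcell import sensors, imaging, bot, models gives the robot as it stands.
- The arm moves only by the tool arm_command, never from a script. Its argument "rows" is one flat list of numbers, 7 for each row, row after row: the shift along the tool's x, y, z in cm, then the turn, a rotation vector about the tool's x, y, z in degrees, then the gripper's target within -1 to 1 (fully open at 1, half-way at 0, shut at -1). A call has 1 to 12 rows; each row is the pose to reach, as a shift and turn from the pose commanded when the call began, along the tool's axes at that moment; what a row does not reach only later rows make up. A row lasts 1/12 s, in which the tool goes at most 41.7 mm and 7.16 degrees, less where a joint would pass 70% of its speed; a pose out of reach is approached as far as the arm can. A call with a gripper value outside its range is refused whole. The fingers move at their own pace and stop on an object; "force" is the grip in N (left out, the last holds). Time passes only in rows, so rows that repeat a pose let the fingers close. It gives the time, the measured TCP pose, the force and the opening at its end, in the units of the state.
- sensors.get_obs(): the state, without advancing time (a new reading comes with each control period).
- imaging.camera(name): name is "scene" or "top" or "wrist"; returns a dict with "pixels" (400x640x3 uint8, blue, green, red), "z_map" (400x640 float32, m along the optical axis (not along the pixel's ray), 0 where there is no reading), "camera_matrix" (3x3 intrinsics, pixels), "world_from_camera" (4x4, takes a point from camera to world coordinates). Camera axes: x right, y up, looking along -z (the intrinsics and any distortion apply to the point x, -y, -z); pixel columns grow to the right and rows downward; lengths in m; the calibration is good to about 2 mm. A picture is of the moment at which its call begins.
- bot.job_done(): hands the job in, once; it reports no verdict.
Trained networks look in the newest picture that a camera, given by its name, has taken for a name from the list of things; names that differ only in an ending like _2 or _b are one class to them, and where a whole thing is asked for, a point or a joint stands for the part that bears it (a point fixed in the world has none). Each returns a list of dicts, best first, with "conf" (0 to 1); they miss things now and then, are a little off and sometimes report something else, mostly with a low value. They report only what shows in the picture. A call takes as long as a camera call. They do not tell look-alikes from the thing itself.
- models.search_frame(thing, camera): "extent" ([centre column, centre row, width, height] in pixels, round what is visible of it).
- models.spot_point(thing, camera): "location" ([column, row] in pixels: a listed point, or the origin of a listed thing).
The state is a dict: "time": time; "q": joint angles; "qd": joint speeds; "joint_efforts": joint torques, N m; "ee_pos": TCP position; "tcp_rot": TCP orientation; "wrist_force": force on the tool from outside, world axes, zero at the start; "torque": the same for the moment, N m; "opening": finger opening in m.
Only numpy, scipy, OpenCV 4.12 (cv2) and the standard library are available. Lean on these libraries where they do the work, as an engineer would, in place of code of your own. Each camera call takes 0.05 s, during which the arm holds its last target.

## Working session

There is one attempt and no reset: what is moved stays moved. The work goes in short steps, Python scripts to look and compute and a tool call to move; the robot and the scene stay as the last step left them, time stands still between calls to the robot, and variables do not carry over. Pictures are saved under pics/ and viewed, and the job is handed in when it is done.

Besides the shell and the picture viewer there is one more tool, called after "Call:" in YAML: its name, and indented under it one key for each argument. arm_command: Moves the arm, as the interface text tells. Its arguments: {"type":"object","properties":{"rows":{"type":"array","items":{"type":"number"}},"force":{"type":"number"}},"required":["rows"]}

```bash
mkdir -p pics; cat > h.py <<'E'
import numpy as np, cv2
from workcell import sensors, imaging, bot, models
def w(cam,u,v,z=None):
    K=cam["camera_matrix"];T=cam["world_from_camera"]
    x=(u-K[0,2])/K[0,0];y=(v-K[1,2])/K[1,1]
    d=np.array([x,-y,-1.0])
    if z is None:
        zz=cam["z_map"][int(round(v)),int(round(u))]; return T[:3,:3]@(d*zz)+T[:3,3]
    r=T[:3,:3]@d; s=(z-T[2,3])/r[2]; return T[:3,3]+s*r
E
python3 - <<'E'
from h import *
print(sensors.get_obs())
for n in ["scene","top"]:
    c=imaging.camera(n); cv2.imwrite(f"pics/{n}0.png",c["pixels"]); np.savez(f"{n}0.npz",**c)
    for t,z in [("wheel_top",.052),("red_ball",.045),("mark",.043),("brake_knob",.042),("pot",.052),("spare_pot",0),("cutter_big",0),("turntable",0)]:
        for r in models.spot_point(t,n)[:3]: print(n,t,round(r["conf"],2),np.round(r["location"],1),np.round(w(c,*r["location"],z),4))
E
```

```text
{'time': 0.0, 'q': array([-7.10478262e+01,  5.01163038e+00,  1.00347995e+01,  9.51004531e+01,
        8.19978040e-04,  9.00013447e+01]), 'qd': array([ 0.08390336, -0.02986553, -0.01581125, -0.06457325,  0.02819213,
        0.0168261 ]), 'joint_efforts': array([ 5.29457539e-04, -5.20395541e+01,  4.64796317e+01,  1.63446693e-02,
        7.77834816e-05,  1.61836232e-05]), 'ee_pos': array([ 0.17858722, -0.52005542,  0.30318102]), 'tcp_rot': array([-8.99991818e+01,  7.72839676e-02, -7.10491709e+01]), 'wrist_force': array([-0.2196653 ,  0.80418638, -0.41597507]), 'torque': array([ 0.02017495,  0.0074782 , -0.03845454]), 'opening': 0.08542757585384994}
scene wheel_top 0.93 [268.2 201.9] [0.6025 0.0465 0.052 ]
scene red_ball 0.67 [232.7 193.2] [0.6966 0.1163 0.045 ]
scene mark 0.96 [290.3 242.7] [0.4395 0.058  0.043 ]
scene brake_knob 0.44 [357.2 201.7] [ 0.4925 -0.1717  0.042 ]
scene brake_knob 0.42 [274.8 215.1] [0.5543 0.0491 0.042 ]
scene pot 0.75 [242.2 273.6] [0.3961 0.1996 0.052 ]
scene pot 0.75 [273.8 299.8] [0.2937 0.1663 0.052 ]
scene pot 0.47 [320.  179.3] [ 0.6224 -0.1259  0.052 ]
scene spare_pot 0.66 [431.3 191. ] [ 0.4669 -0.4185  0.    ]
scene cutter_big 0.73 [211.9 309. ] [0.3773 0.2865 0.    ]
scene cutter_big 0.54 [232.5 196.2] [0.7404 0.1083 0.    ]
scene turntable 0.97 [276.  213.5] [0.6041 0.0271 0.    ]
top wheel_top 0.98 [293.1 168.3] [0.6152 0.0363 0.052 ]
top red_ball 0.8 [260.4 142.7] [0.6921 0.131  0.045 ]
top mark 0.62 [284.8 230.1] [0.438 0.063 0.043]
top mark 0.45 [367.6 210.2] [ 0.4918 -0.1761  0.043 ]
top brake_knob 0.68 [366.2 208.2] [ 0.4977 -0.1723  0.042 ]
top pot 0.75 [248.6 228.8] [0.4434 0.1656 0.052 ]
top pot 0.62 [296.6 175.2] [0.5951 0.0264 0.052 ]
top pot 0.52 [358.7 141.5] [ 0.6895 -0.1534  0.052 ]
top spare_pot 0.58 [451.4 212.8] [ 0.4812 -0.4293  0.    ]
top cutter_big 0.4 [211.5 249.6] [0.3817 0.2879 0.    ]
top turntable 0.75 [297.2 174.6] [0.6026 0.029  0.    ]
```

View images.

View pics/scene0.png

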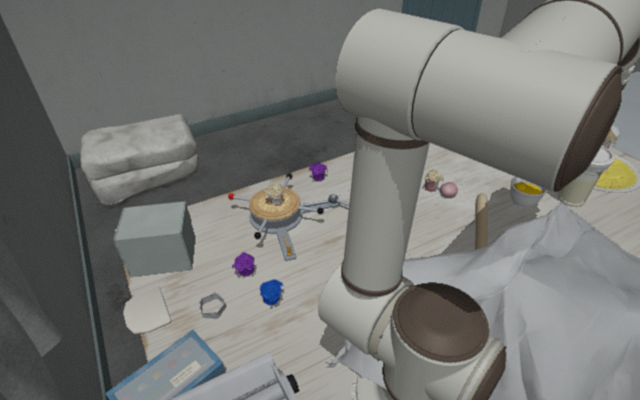

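```bash
python3 -c "
import cv2;i=cv2.imread('pics/top0.png');cv2.imwrite('pics/top0c.png',cv2.resize(i[90:290,170:490],None,fx=2.5,fy=2.5,interpolation=cv2.INTER_CUBIC))"
```

```text
(no output)
```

View pics/top0c.png

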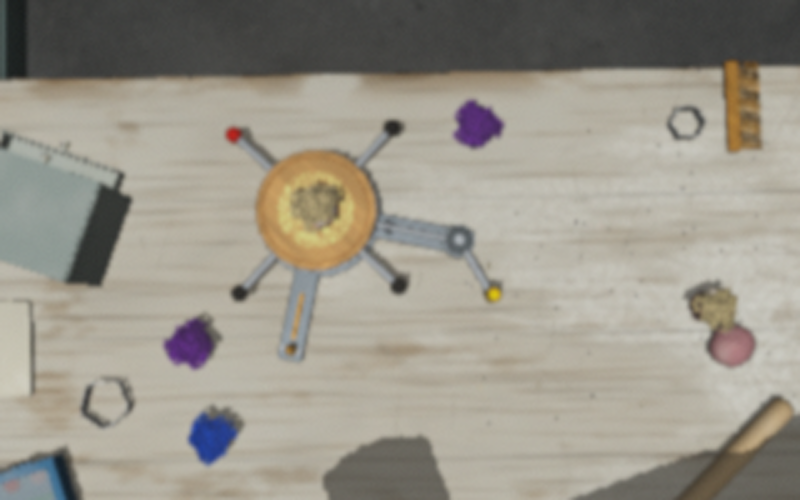

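```bash
python3 - <<'E'
from h import *
c=dict(np.load("top0.npz"))
def P(u,v,z): return w(c,u/2.5+170,v/2.5+90,z)
for n,u,v,z in [("red",234,134,.045),("b1",392,128,.045),("b2",400,285,.045),("b3",239,293,.045),("disc",318,210,.052),("pin",291,349,.043),("pivot",459,240,.02),("knob",494,294,.058)]:
    print(n,np.round(P(u,v,z),4))
rc=[P(u,v,.045) for u,v in [(234,134),(392,128),(400,285),(239,293)]]
C=np.mean(rc,0);print(C)
pin=P(291,349,.043); print(np.linalg.norm((pin-C)[:2]))
a=lambda p:np.degrees(np.arctan2(*(p-C)[1::-1]))
print("ang",[a(p) for p in rc],"pin",a(pin),"pivot",a(P(459,240,.02)))
print([np.linalg.norm((p-C)[:2]) for p in rc])
print(c["world_from_camera"],c["camera_matrix"])
# color
i=c["pixels"].astype(int);m=(i[...,2]>150)&(i[...,1]<80)&(i[...,0]<80)
ys,xs=np.nonzero(m);print(xs,ys)
E
```

```text
red [0.6893 0.1218 0.045 ]
b1 [ 0.6933 -0.0616  0.045 ]
b2 [ 0.5112 -0.0682  0.045 ]
b3 [0.5047 0.1175 0.045 ]
disc [0.5985 0.0247 0.052 ]
pin [0.4394 0.0584 0.043 ]
pivot [ 0.5641 -0.1385  0.02  ]
knob [ 0.4989 -0.1748  0.058 ]
[0.59964398 0.02734621 0.045     ]
0.1632279238217604
ang [np.float64(46.46715481304479), np.float64(-43.53781163796349), np.float64(-132.77990505104174), np.float64(136.47846338219378)] pin 169.04310598536807 pivot -102.10495488776695
[np.float64(0.13023498080273105), np.float64(0.12919759406369968), np.float64(0.1302091871314306), np.float64(0.13090866284391306)]
[[-0.01434671  0.99911601 -0.03951431  0.4715308 ]
 [-0.99982743 -0.01480092 -0.01122651 -0.0682362 ]
 [-0.01180143  0.03934643  0.99915594  1.17866658]
 [ 0.          0.          0.          1.        ]] [[394.1834592    0.         325.55292155]
 [  0.         394.1834592  202.27498321]
 [  0.           0.           1.        ]]
[263 261 262 263 264 261 262 263 264 261 262 263 264 262 263 264] [141 142 142 142 142 143 143 143 143 144 144 144 144 145 145 145]
```

Call:
arm_command:
  rows: [-1.85, 0, 3.35, 0, -6, 0, -1, -3.7, 0, 6.7, 0, -12, 0, -1, -5.55, 0, 10.05, 0, -18, 0, -1, -7.4, 0, 13.4, 0, -24, 0, -1, -9.25, 0, 16.75, 0, -30, 0, -1, -11.1, 0, 20.1, 0, -36, 0, -1, -12.95, 0, 23.45, 0, -42, 0, -1, -14.8, 0, 26.8, 0, -48, 0, -1, -16.65, 0, 30.15, 0, -54, 0, -1, -18.5, 0, 33.5, 0, -60, 0, -1, -20.35, 0, 36.85, 0, -66, 0, -1, -22.2, 0, 40.2, 0, -71, 0, -1]

```text
time: 1.9
ee_pos: [0.4877, -0.1779, 0.3041]
tcp_rot: [-90.0, -0.0, 0.3]
wrist_force: [-0.9, -0.6, 0.4]
opening: 0.0001
```

Call:
arm_command:
  rows: [2.3, 0, 2.5, 0, 0, 0, -1, 4.6, 0, 5.0, 0, 0, 0, -1, 6.9, 0, 7.5, 0, 0, 0, -1, 9.2, 0, 10, 0, 0, 0, -1, 11.5, 0, 12.5, 0, 0, 0, -1, 13.8, 0, 15, 0, 0, 0, -1, 16.1, 0, 17.5, 0, 0, 0, -1, 18.4, 0, 20, 0, 0, 0, -1, 20.5, 0, 22.5, 0, 0, 0, -1, 20.5, 2, 22.5, 0, 0, 0, -1, 20.5, 5, 22.5, 0, 0, 0, -1, 20.5, 8, 22.5, 0, 0, 0, -1]

```text
time: 2.9
ee_pos: [0.6928, 0.0461, 0.2229]
tcp_rot: [-90.0, -0.1, 0.0]
wrist_force: [0.1, 0.9, -0.3]
opening: 0.0001
```

```bash
python3 - <<'E'
from h import *
print(sensors.get_obs()["ee_pos"],sensors.get_obs()["q"])
for n in ["wrist","top","scene"]:
    c=imaging.camera(n); cv2.imwrite(f"pics/{n}1.png",c["pixels"]); np.savez(f"{n}1.npz",**c)
E
```

```text
[0.69276897 0.04605555 0.22288984] [ 3.80481922e+00  2.46398217e+01  2.48210814e+01  9.01057669e+01
 -4.47873463e-03  9.37834801e+01]
```

View pics/wrist1.png

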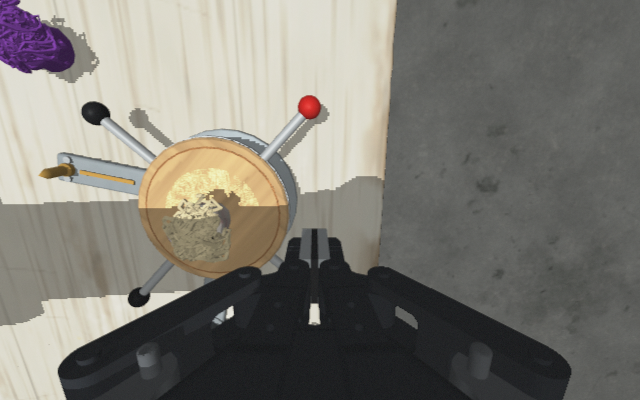

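View pics/scene1.png

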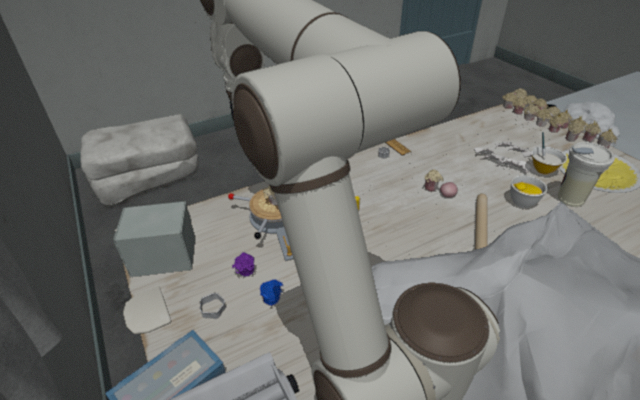

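The wrist view shows red ball (309,107), pin (52,173), wheel centre about (213,205), and the closed fingertips (315,235) in the gap clockwise of the red spoke. I'll refine the geometry with the wrist camera.

```bash
python3 - <<'E'
from h import *
c=dict(np.load("wrist1.npz"))
pts={k:w(c,*v) for k,v in dict(red=(309,107,.045),b=(95,113,.045),b2=(139,297,.045),pin=(43,174,.043)).items()}
for k,p in pts.items(): print(k,np.round(p,4))
print(w(c,309,107))
C=(pts["red"]+pts["b2"])/2; print(C)
a=lambda p:np.degrees(np.arctan2(*(p-C)[1::-1]))
print({k:(a(p),np.linalg.norm((p-C)[:2])) for k,p in pts.items()})
print(w(c,315,235))
E
```

```text
red [0.6885 0.1234 0.045 ]
b [0.503  0.1185 0.045 ]
b2 [ 0.5091 -0.0666  0.045 ]
pin [0.4416 0.0643 0.043 ]
[0.68863982 0.12306639 0.05519209]
[0.59879968 0.02837862 0.045     ]
{'red': (np.float64(46.6580630735602), np.float64(0.13065413602333947)), 'b': (np.float64(136.75679130835653), np.float64(0.13150675863393227)), 'b2': (np.float64(-133.34193692643984), np.float64(0.13065413602333956)), 'pin': (np.float64(167.1250521398795), np.float64(0.16122868806892374))}
[0.69315593 0.05706476 0.16422077]
```

Call:
arm_command:
  rows: [0, 3, 0, 0, 0, 0, -1, 0, 6, 0, 0, 0, 0, -1, 0, 8, 0, 0, 0, 0, -1, 0, 10, 0, 0, 0, 0, -1, 0, 11, 0, 0, 0, 0, -1, 0, 12, 0, 0, 0, 0, -1, 0, 12, 0, 0, 0, 0, -1]

```text
time: 3.63
ee_pos: [0.692, 0.0451, 0.1037]
tcp_rot: [-90.0, 0.0, -0.1]
wrist_force: [-1.0, 0.4, 0.4]
opening: 0.0001
```

```bash
python3 - <<'E'
import numpy as np
C=np.array([.599,.028]);r=.095
p0=np.array([.6923,.0461])
for t in range(12,160,6):
    p=C+r*np.array([np.cos(np.radians(t)),np.sin(np.radians(t))]); d=(p-p0)*100
    print(t,np.round(d,1))
E
```

```text
12 [-0.   0.2]
18 [-0.3  1.1]
24 [-0.7  2.1]
30 [-1.1  2.9]
36 [-1.6  3.8]
42 [-2.3  4.5]
48 [-3.   5.2]
54 [-3.7  5.9]
60 [-4.6  6.4]
66 [-5.5  6.9]
72 [-6.4  7.2]
78 [-7.4  7.5]
84 [-8.3  7.6]
90 [-9.3  7.7]
96 [-10.3   7.6]
102 [-11.3   7.5]
108 [-12.3   7.2]
114 [-13.2   6.9]
120 [-14.1   6.4]
126 [-14.9   5.9]
132 [-15.7   5.2]
138 [-16.4   4.5]
144 [-17.    3.8]
150 [-17.6   2.9]
156 [-18.    2.1]
```

Call:
arm_command:
  rows: [-0.3, 0, 1.1, 0, 0, 0, -1, -0.7, 0, 2.1, 0, 0, 0, -1, -1.0, 0, 2.6, 0, 0, 0, -1, -1.2, 0, 3.1, 0, 0, 0, -1, -1.4, 0, 3.4, 0, 0, 0, -1, -1.6, 0, 3.8, 0, 0, 0, -1, -1.9, 0, 4.15, 0, 0, 0, -1, -2.3, 0, 4.5, 0, 0, 0, -1, -2.65, 0, 4.85, 0, 0, 0, -1, -3.0, 0, 5.2, 0, 0, 0, -1, -3.35, 0, 5.55, 0, 0, 0, -1, -3.7, 0, 5.9, 0, 0, 0, -1]

```text
time: 4.63
ee_pos: [0.6546, 0.1044, 0.1039]
tcp_rot: [-90.0, 0.0, -0.1]
wrist_force: [0.6, -0.5, -0.5]
opening: -0.0002
```

```bash
python3 - <<'E'
from h import *
c=imaging.camera("wrist"); cv2.imwrite(f"pics/wrist2.png",c["pixels"])
for r in models.spot_point("red_ball","wrist"): print(r, w(c,*r["location"],.045))
E
```

```text
{'location': [311.1, 172.8], 'conf': 0.73} [0.65303121 0.14776702 0.045     ]
```

View pics/wrist2.png

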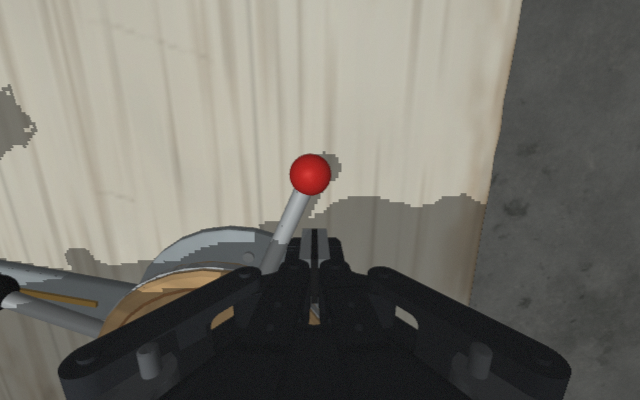

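Call:
arm_command:
  rows: [-0.6, 0, 0.35, 0, 0, 0, -1, -1.2, 0, 0.7, 0, 0, 0, -1, -1.8, 0, 1.0, 0, 0, 0, -1, -2.4, 0, 1.2, 0, 0, 0, -1, -3.0, 0, 1.4, 0, 0, 0, -1, -3.7, 0, 1.6, 0, 0, 0, -1, -4.3, 0, 1.7, 0, 0, 0, -1, -4.95, 0, 1.75, 0, 0, 0, -1, -5.6, 0, 1.8, 0, 0, 0, -1, -6.3, 0, 1.75, 0, 0, 0, -1, -6.95, 0, 1.7, 0, 0, 0, -1, -7.6, 0, 1.6, 0, 0, 0, -1]

```text
time: 5.73
ee_pos: [0.5783, 0.1202, 0.1039]
tcp_rot: [-90.0, -0.0, -0.0]
wrist_force: [1.7, 0.8, -0.2]
opening: 0.0001
```

```bash
python3 - <<'E'
from h import *
for n in ["wrist","top"]:
  c=imaging.camera(n); cv2.imwrite(f"pics/{n}3.png",c["pixels"])
  for r in models.spot_point("red_ball",n): p=w(c,*r["location"],.045);print(r, p,np.degrees(np.arctan2(p[1]-.028,p[0]-.599)))
E
```

```text
{'location': [245.2, 207.1], 'conf': 0.56} [0.54391287 0.14624969 0.045     ] 114.97866254533061
```

View pics/wrist3.png

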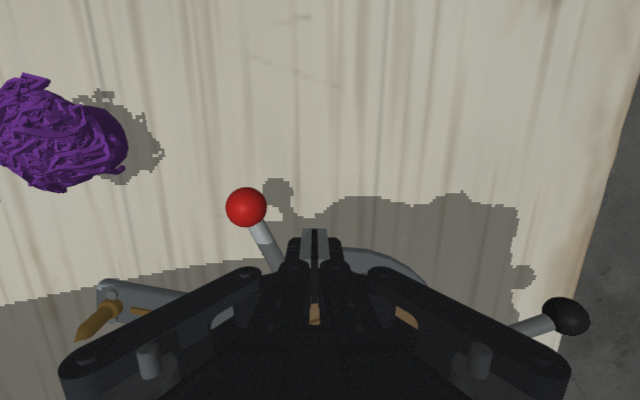

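View pics/top3.png

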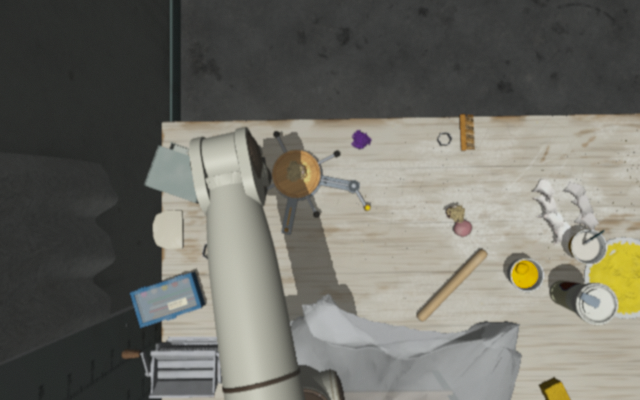

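```bash
python3 - <<'E'
from h import *
c=dict(np.load("top0.npz"))
for u,v in [(175,155),(195,160),(172,185),(205,190),(215,165)]: print(w(c,u,v))
print(sensors.get_obs()["q"])
E
```

```text
[0.64642904 0.34701552 0.12820087]
[0.63186372 0.29260785 0.12929162]
[0.56542515 0.35434854 0.12992564]
[0.55391661 0.27941021 0.08664104]
[0.62636846 0.2573756  0.06562644]
[ 1.17334780e+01  1.14131693e+01 -4.90641113e+00  7.36804052e+01
  1.16591175e-02  1.01781405e+02]
```

Call:
arm_command:
  rows: [-0.65, 0, -0.15, 0, 0, 0, -1, -1.3, 0, -0.4, 0, 0, 0, -1, -1.9, 0, -0.6, 0, 0, 0, -1, -2.5, 0, -0.95, 0, 0, 0, -1, -3.1, 0, -1.3, 0, 0, 0, -1, -3.6, 0, -1.6, 0, 0, 0, -1, -4.15, 0, -2.05, 0, 0, 0, -1, -4.65, 0, -2.55, 0, 0, 0, -1, -5.1, 0, -3.0, 0, 0, 0, -1, -5.5, 0, -3.45, 0, 0, 0, -1, -5.8, 0, -3.85, 0, 0, 0, -1, -5.8, 0, -3.85, 0, 0, 0, -1]

```text
time: 6.93
ee_pos: [0.5203, 0.0811, 0.1039]
tcp_rot: [-90.0, 0.0, -0.1]
wrist_force: [-0.0, 0.5, 0.4]
opening: 0.0004
```

```bash
python3 - <<'E'
from h import *
for n in ["wrist","top"]:
  c=imaging.camera(n); cv2.imwrite(f"pics/{n}4.png",c["pixels"])
  for t,z in [("red_ball",.045),("mark",.043)]:
   for r in models.spot_point(t,n): p=w(c,*r["location"],z);print(n,t,r, p,np.degrees(np.arctan2(p[1]-.028,p[0]-.599)))
E
```

```text
wrist red_ball {'location': [235.1, 257.9], 'conf': 0.84} [0.47862819 0.07899751 0.045     ] 157.0392525972924
wrist mark {'location': [160.1, 284.9], 'conf': 0.78} [0.43542684 0.0614758  0.043     ] 168.43393554615957
top red_ball {'location': [213.8, 250.5], 'conf': 0.57} [0.38242155 0.26767866 0.045     ] 132.10160069452047
top mark {'location': [283.4, 227.2], 'conf': 0.72} [0.4464108  0.06694878 0.043     ] 165.68086198770393
```

View pics/wrist4.png

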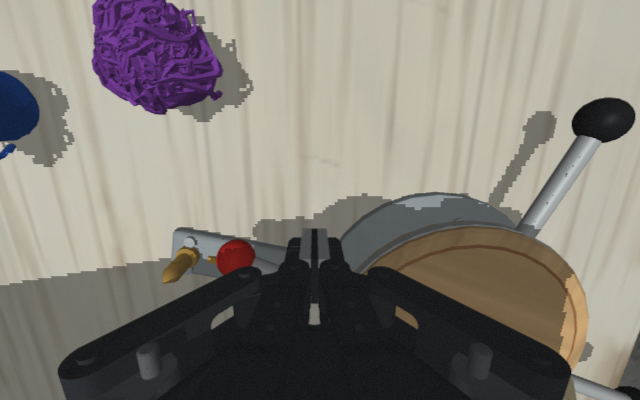

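Call:
arm_command:
  rows: [-0.3, 0, -0.4, 0, 0, 0, -1, -0.5, 0, -0.8, 0, 0, 0, -1, -0.7, 0, -1.2, 0, 0, 0, -1, -0.85, 0, -1.5, 0, 0, 0, -1, -0.85, 0, -1.5, 0, 0, 0, -1, -0.85, 0, -1.5, 0, 0, 0, -1]

```text
time: 7.73
ee_pos: [0.5123, 0.0665, 0.1039]
tcp_rot: [-90.0, 0.0, -0.1]
wrist_force: [-0.1, -0.1, 0.1]
opening: -0.0002
```

```bash
python3 - <<'E'
from h import *
for n in ["wrist","top"]:
  c=imaging.camera(n); cv2.imwrite(f"pics/{n}5.png",c["pixels"])
  for t,z in [("red_ball",.045),("mark",.043)]:
   for r in models.spot_point(t,n): p=w(c,*r["location"],z);print(n,t,r, p,np.degrees(np.arctan2(p[1]-.028,p[0]-.599)))
E
```

```text
wrist red_ball {'location': [242.1, 271.6], 'conf': 0.58} [0.47368268 0.05631115 0.045     ] 167.26969083676508
wrist mark {'location': [170.8, 257.9], 'conf': 0.71} [0.43565032 0.06340581 0.043     ] 167.77039595132197
top mark {'location': [283.8, 231.7], 'conf': 0.63} [0.43346345 0.06592697 0.043     ] 167.0953832510618
```

View pics/wrist5.png

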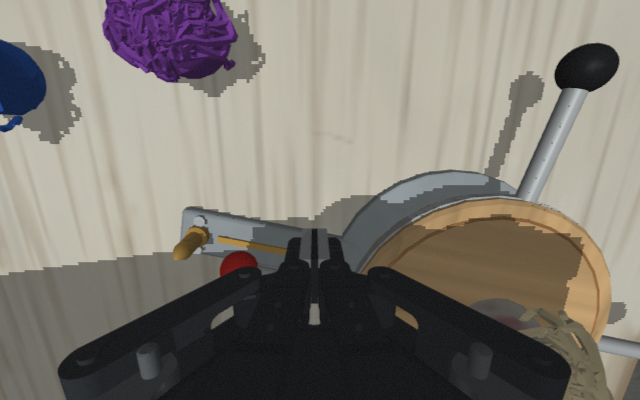

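View pics/top5.png

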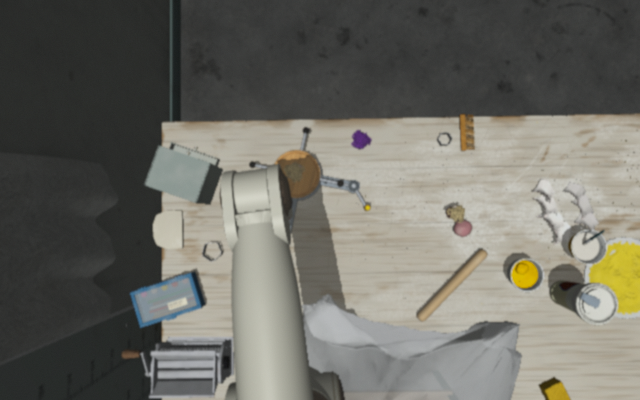

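Call:
arm_command:
  rows: [0.2, 0, 0.5, 0, 0, 0, -1, 0.4, 0, 1.0, 0, 0, 0, -1, 0.4, -2, 1.0, 0, 0, 0, -1, 0.4, -5, 1.0, 0, 0, 0, -1, 0.4, -9, 1.0, 0, 0, 0, -1, 0.4, -13, 1.0, 0, 0, 0, -1, 0.4, -17, 0.0, 0, 0, 0, -1, 0.4, -17, -3.5, 0, 0, 0, -1, 0.4, -17, -7, 0, 0, 0, -1, 0.4, -17, -10, 0, 0, 0, -1, 0.4, -17, -12, 0, 0, 0, -1, 0.4, -17, -12, 0, 0, 0, -1]

```text
time: 9.03
ee_pos: [0.5165, -0.0557, 0.2739]
tcp_rot: [-90.0, -0.0, -0.2]
wrist_force: [0.2, -0.2, 0.0]
opening: -0.0001
```

```bash
python3 - <<'E'
from h import *
for n in ["wrist","top"]:
  c=imaging.camera(n); cv2.imwrite(f"pics/{n}6.png",c["pixels"]);np.savez(f"{n}6.npz",**c)
  for t,z in [("red_ball",.045),("mark",.043),("brake_knob",.042)]:
   for r in models.spot_point(t,n): p=w(c,*r["location"],z);print(n,t,r, p,np.degrees(np.arctan2(p[1]-.028,p[0]-.599)))
E
```

```text
wrist red_ball {'location': [271.5, 72.2], 'conf': 0.91} [0.4740561  0.05663222 0.045     ] 167.09292272016594
wrist mark {'location': [232.7, 63.6], 'conf': 0.57} [0.43516895 0.06505498 0.043     ] 167.25539194211245
top brake_knob {'location': [367.1, 208.4], 'conf': 0.58} [ 0.4970543  -0.17489054  0.042     ] -116.67799582556704
```

View pics/wrist6.png

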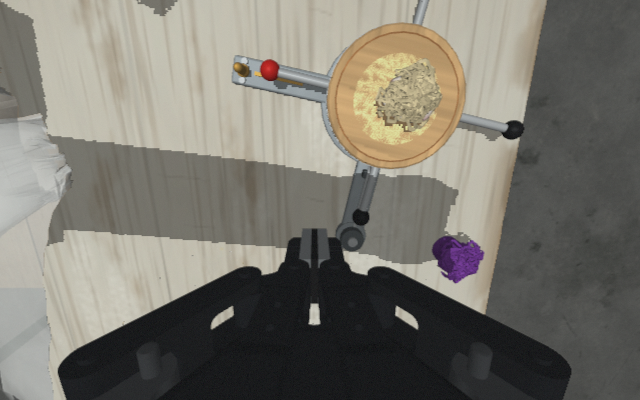

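View pics/top6.png

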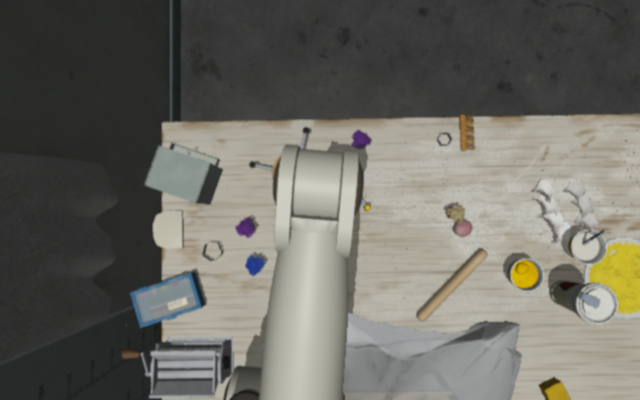

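```bash
python3 - <<'E'
from h import *
c=dict(np.load("wrist6.npz"))
r=w(c,270.5,70,.045);o=w(c,513,130,.045);C=(r+o)/2
b=w(c,361,216.5,.045);pin=w(c,239,67,.043);piv=w(c,351.5,239,.026)
a=lambda p:np.degrees(np.arctan2(*(p-C)[1::-1]))
for p in(r,o,b,pin,piv):print(np.round(p,4),a(p),np.linalg.norm((p-C)[:2]))
print(C,w(c,351,240))
print("tongue: ", w(c,236,58,.01),w(c,233,82,.01))
E
```

```text
[0.4731 0.0587 0.045 ] 166.7967874066259 0.1308064121845806
[ 0.7278 -0.0011  0.045 ] -13.203212593374094 0.13080641218458067
[ 0.5706 -0.0981  0.045 ] -103.26702523903634 0.130345226170305
[0.4413 0.0619 0.043 ] 168.25985405408778 0.16264716625943804
[ 0.5633 -0.1353  0.026 ] -102.77825461362983 0.16822803695915556
[0.60049549 0.02879744 0.045     ] [ 0.56190407 -0.13403884  0.0315233 ]
tongue:  [0.43041056 0.07635197 0.01      ] [0.42499462 0.0515928  0.01      ]
```

Call:
arm_command:
  rows: [-0.5, 0, -4, 0, 0, 0, -1, -1, 0, -8, 0, 0, 0, -1, -1.6, 0, -12, 0, 0, 0, -1, -2.1, 0, -16, 0, 0, 0, -1, -2.1, 2, -16.5, 0, 0, 0, -1, -2.1, 5, -16.5, 0, 0, 0, -1, -2.1, 8, -16.5, 0, 0, 0, -1, -2.1, 10, -16.5, 0, 0, 0, -1, -2.1, 10, -16.5, 0, 0, 0, -1]

```text
time: 10.18
ee_pos: [0.4937, -0.2171, 0.1693]
tcp_rot: [-89.8, 0.4, -0.0]
wrist_force: [-1.5, -0.5, -0.3]
opening: -0.0003
```

```bash
python3 - <<'E'
from h import *
for n in ["wrist"]:
  c=imaging.camera(n); cv2.imwrite(f"pics/{n}7.png",c["pixels"]);np.savez(f"{n}7.npz",**c)
  for t,z in [("red_ball",.045),("mark",.043),("brake_knob",.042)]:
   for r in models.spot_point(t,n): p=w(c,*r["location"],z);print(n,t,r, p,np.degrees(np.arctan2(p[1]-.028,p[0]-.6)))
E
```

```text
wrist brake_knob {'location': [322.6, 154.6], 'conf': 0.72} [ 0.49889279 -0.17373825  0.042     ] -116.61911972271844
```

View pics/wrist7.png

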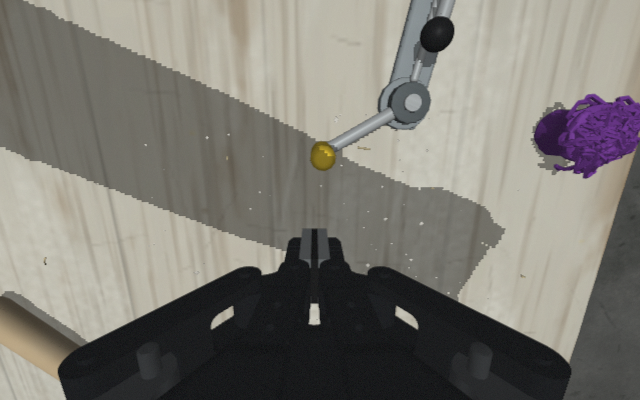

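Call:
arm_command:
  rows: [0, 2.5, 0, 0, 0, 0, -1, 0, 4.5, 0, 0, 0, 0, -1, 0, 6, 0, 0, 0, 0, -1, 0, 6.1, 0.5, 0, 0, 0, -1, 0, 6.1, 1.2, 0, 0, 0, -1, 0, 6.1, 1.8, 0, 0, 0, -1, 0, 6.1, 2.3, 0, 0, 0, -1, 0, 6.1, 2.8, 0, 0, 0, -1, 0, 6.1, 3.4, 0, 0, 0, -1, 0, 6.1, 4.0, 0, 0, 0, -1, 0, 6.1, 4.6, 0, 0, 0, -1, 0, 6.1, 5.0, 0, 0, 0, -1]

```text
time: 11.38
ee_pos: [0.4953, -0.1674, 0.113]
tcp_rot: [-90.0, -0.0, -0.0]
wrist_force: [-1.2, -1.2, 0.5]
opening: -0.0002
```

```bash
python3 - <<'E'
from h import *
for n in ["wrist"]:
  c=imaging.camera(n); cv2.imwrite(f"pics/{n}8.png",c["pixels"]);np.savez(f"{n}8.npz",**c)
  for t,z in [("red_ball",.045),("mark",.043),("brake_knob",.042)]:
   for r in models.spot_point(t,n): p=w(c,*r["location"],z);print(n,t,r, p,np.degrees(np.arctan2(p[1]-.028,p[0]-.6)))
E
```

```text
wrist brake_knob {'location': [305.3, 211.2], 'conf': 0.57} [ 0.49033545 -0.14778194  0.042     ] -121.95867776098514
```

View pics/wrist8.png

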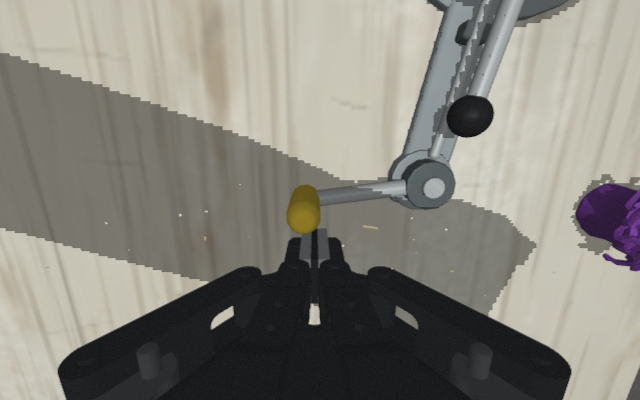

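Call:
arm_command:
  rows: [-0.1, 0, 0.5, 0, 0, 0, -1, -0.2, 0, 1.0, 0, 0, 0, -1, -0.3, 0, 1.5, 0, 0, 0, -1, -0.3, 0, 2.0, 0, 0, 0, -1, -0.3, 0, 2.3, 0, 0, 0, -1, -0.3, 0, 2.5, 0, 0, 0, -1, -0.3, 0, 2.5, 0, 0, 0, -1]

```text
time: 12.17
ee_pos: [0.4923, -0.1426, 0.1129]
tcp_rot: [-90.0, 0.0, -0.0]
wrist_force: [0.6, 0.2, 0.8]
opening: 0.0002
```

```bash
python3 - <<'E'
from h import *
print(sensors.get_obs()["wrist_force"])
for n in ["wrist"]:
  c=imaging.camera(n); cv2.imwrite(f"pics/{n}9.png",c["pixels"]);np.savez(f"{n}9.npz",**c)
  for t,z in [("red_ball",.045),("mark",.043),("brake_knob",.042)]:
   for r in models.spot_point(t,n): p=w(c,*r["location"],z);print(n,t,r, p,np.degrees(np.arctan2(p[1]-.028,p[0]-.6)))
E
```

```text
[0.61450534 0.16822713 0.81053817]
wrist brake_knob {'location': [311.6, 211.8], 'conf': 0.76} [ 0.49077144 -0.12332993  0.042     ] -125.82140777934373
```

View pics/wrist9.png

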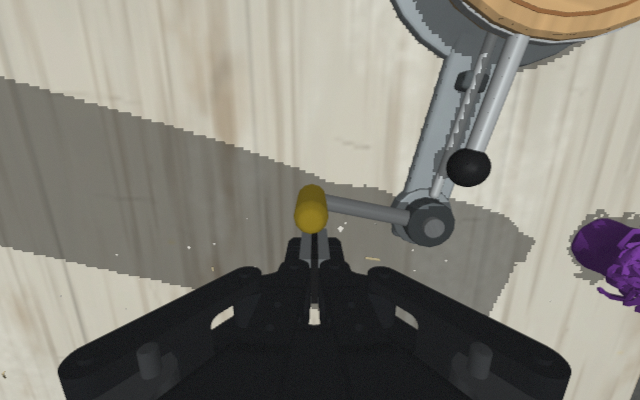

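Call:
arm_command:
  rows: [0, 0, 0.1, 0, 0, 0, -1, 0, 0, 0.2, 0, 0, 0, -1, 0, 0, 0.3, 0, 0, 0, -1, 0, 0, 0.3, 0, 0, 0, -1]

```text
time: 12.7
ee_pos: [0.4923, -0.1401, 0.1129]
tcp_rot: [-90.0, -0.0, -0.0]
wrist_force: [0.7, -0.5, 0.3]
opening: -0.0001
```

Call:
arm_command:
  rows: [0, 0, 0.1, 0, 0, 0, -1, 0, 0, 0.2, 0, 0, 0, -1, 0, 0, 0.3, 0, 0, 0, -1, 0, 0, 0.3, 0, 0, 0, -1]

```text
time: 13.03
ee_pos: [0.4924, -0.139, 0.113]
tcp_rot: [-90.3, -0.0, -0.1]
wrist_force: [0.7, -14.7, -1.9]
opening: 0.0
```

The force rose to 15 N, so the lever is at its stop. Backing off and checking.

Call:
arm_command:
  rows: [0, 0, -0.7, 0, 0, 0, -1, 0, 0, -2, 0, 0, 0, -1, 0, 0, -3, 0, 0, 0, -1, 0, -3, -3, 0, 0, 0, -1, 0, -7, -3, 0, 0, 0, -1, 0, -11, -3, 0, 0, 0, -1, 0, -15, -3, 0, 0, 0, -1, -3, -18, -3, 0, 0, 0, -1, -5, -20, -3, 0, 0, 0, -1, -5, -22, -3, 0, 0, 0, -1, -5, -22, -3, 0, 0, 0, -1]

```text
time: 13.95
ee_pos: [0.442, -0.168, 0.3375]
tcp_rot: [-90.1, -0.4, -0.1]
wrist_force: [1.5, -0.4, 0.4]
opening: -0.0001
```

```bash
python3 - <<'E'
from h import *
print(sensors.get_obs()["wrist_force"])
for n in ["wrist"]:
  c=imaging.camera(n); cv2.imwrite(f"pics/{n}10.png",c["pixels"]);np.savez(f"{n}10.npz",**c)
  for t,z in [("red_ball",.045),("mark",.043),("brake_knob",.042)]:
   for r in models.spot_point(t,n): p=w(c,*r["location"],z);print(n,t,r, p,np.degrees(np.arctan2(p[1]-.028,p[0]-.6)))
E
```

```text
[ 1.542913   -0.37089981  0.36317879]
wrist brake_knob {'location': [349.2, 134.0], 'conf': 0.88} [ 0.4894741  -0.12096935  0.042     ] -126.57309352174987
```

View pics/wrist10.png

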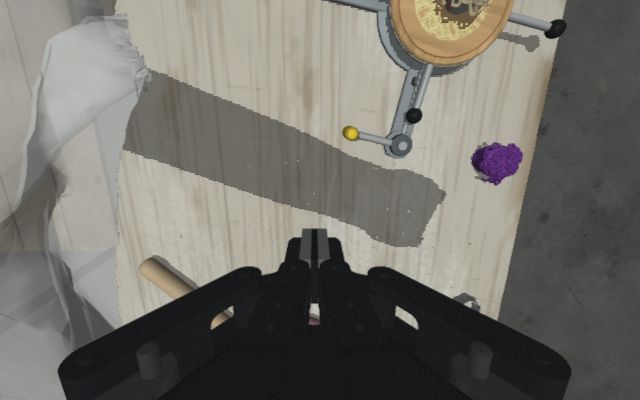

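Call:
arm_command:
  rows: [-2, 0, -3, 0, 0, 0, -1, -4, 0, -6, 0, 0, 0, -1, -6, 0, -9, 0, 0, 0, -1, -8, 0, -12, 0, 0, 0, -1, -10, 0, -15, 0, 0, 0, -1, -12, 0, -18, 0, 0, 0, -1, -14, 0, -21, 0, 0, 0, -1, -16, 0, -24, 0, 0, 0, -1, -17, 0, -26, 0, 0, 0, -1, -17, 0, -26, 0, 0, 0, -1]

```text
time: 14.98
ee_pos: [0.27, -0.4299, 0.3305]
tcp_rot: [-89.9, 0.1, -0.2]
wrist_force: [0.2, -0.8, -0.1]
opening: -0.0004
```

```bash
python3 - <<'E'
from h import *
c=imaging.camera("top"); i=c["pixels"];np.savez("top11.npz",**c)
cv2.imwrite('pics/top11.png',cv2.resize(i[90:290,170:490],None,fx=2.5,fy=2.5,interpolation=cv2.INTER_CUBIC))
for t,z in [("red_ball",.045),("mark",.043),("brake_knob",.042)]:
   for r in models.spot_point(t,"top"): p=w(c,*r["location"],z);print(t,r, p,np.degrees(np.arctan2(p[1]-.028,p[0]-.6)))
E
```

```text
red_ball {'location': [285.4, 219.4], 'conf': 0.64} [0.46877488 0.06072268 0.045     ] 165.99811805595726
mark {'location': [284.9, 230.1], 'conf': 0.86} [0.43801552 0.06270944 0.043     ] 167.9057587996974
brake_knob {'location': [345.7, 210.4], 'conf': 0.71} [ 0.49219156 -0.11318905  0.042     ] -127.36445280948446
```

View pics/top11.png

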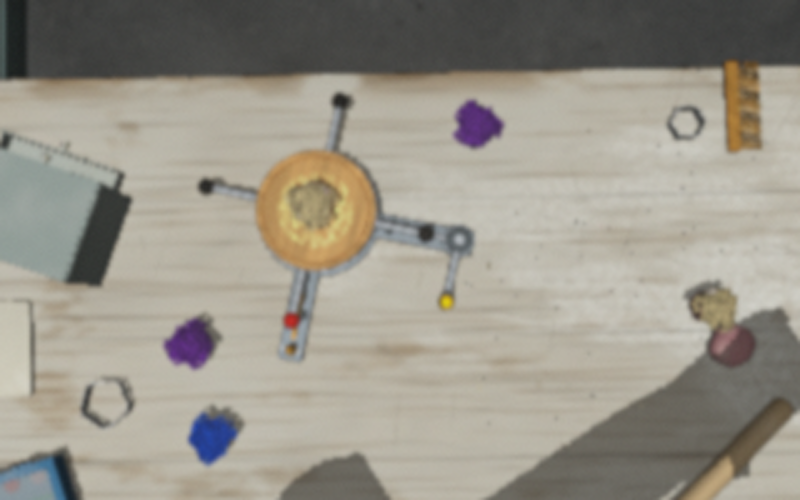

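```bash
python3 - <<'E'
from h import *
c=dict(np.load("top11.npz"))
P=lambda u,v,z: w(c,u/2.5+170,v/2.5+90,z)
B=[P(*q,.045) for q in[(292,320.5),(427,233),(342,101),(206,186)]];C=np.mean(B,0)
a=lambda p:np.degrees(np.arctan2(*(p-C)[1::-1]))
print(C,[a(p)%90 for p in B],a(P(291,349,.043))-90,a(P(459,240,.022))+180)
k=P(447,301,.058);v=P(459,240,.022);print(np.degrees(np.arctan2(k[1]-v[1],k[0]-v[0])))
# pin via wide tongue end midpoints
print(a(P(291,358,.01))-90)
E
```

```text
[0.59949131 0.02676786 0.045     ] [np.float64(76.79035186708907), np.float64(77.24270226953979), np.float64(76.27053191130437), np.float64(76.90921734094486)] 78.83356119191853 77.84293267559332
166.7418949526831
78.35085355684237
```

```bash
python3 -c "
from workcell import bot;print(bot.job_done())"
```

```text
the job is handed in; nothing more can be done
None
```

I turned the wheel about 120° counter-clockwise by pushing the red ball's spoke with the closed fingertips until it lined up with the brass pin. I then pushed the yellow knob in until it hit its stop, with the force rising to about 15 N. After that I backed the arm clear and handed the job in at about 15 s of the 72 s allowed; no verdict was reported.

**Last checks:**
- **Red ball:** the final top picture puts it 1–2° short of the pin line, which is 2–5 mm sideways against the 10 mm allowed. The wrist camera gave 0–1.5° before the brake was put on.
- **Brake lever:** it came out at 166.7°, with the pin direction at about 168°, so it lies parallel to the pin's tongue, as it should when fully on.
- **Pot and other things:** the pot still stands in the middle of the wheel. The spare pot and the large cutter look unmoved in the picture, though I did not measure any of the three. The robot touches nothing.

**Disagreements between readings:** the network's pin position differed by up to 10 mm between pictures. It also once reported the red ball in the top view while the arm hid it; I ignored that reading.

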